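# Check a plunger gauge on its two round setting masters

## Task

Check the plunger gauge on its steel setting masters before it is used on the vial caps: take it out of its stand and, holding it upright, touch its sprung tip gently inside the engraved ring of the low round master, just until the tip gives, for about half a second; then do the same on the tall round master. Leave the masters where they stand, and gently hang the gauge back in its stand, not dropping it, upright, with its flange down on the top plate.

Things in the scene. Friction and masses are not known exactly. Their poses are not given: they have to be found in the camera images.
- gauge: Plunger gauge, 0.15 kg. Origin: centre of the flange's underside, z up the axis. Grip: grey round barrel with black bands, dia 26, z 6 to 64 mm. Metal flange dia 50, z 0 to 6. Guide tube dia 12, down to z -42. Sprung plunger dia 6, ball end dia 8, to z -65: slides in 12 mm, gives from about 1 N, 4 N fully in; 6 mm in is a good touch. Fits any grip yaw.
- tip_point (a point): The lowest point of the gauge's plunger: 65 mm below the gauge's origin on its axis while the plunger is out.
- stand: The gauge's stand, fixed: grey foot 100 x 90 x 10 mm, upright back plate on its +x side, bare metal top plate 80 x 80 x 8 mm whose upper face lies 93 mm above the bench, with a round through hole 33 mm in diameter. The gauge hangs in the hole, its flange on the plate, tip 18 mm clear of the foot. Origin: on the bench under the hole's centre, z up.
- low_master: The low round setting master: a loose plain steel disc 56 mm in diameter and 20 mm high, 0.4 kg, with a thin engraved ring 28 mm in diameter round the centre of its flat top. Origin: centre of its underside, so the centre of the top is 20 mm above it. A square master, 54 x 54 x 35 mm with the same ring, stands near it and is not needed.
- tall_master: The tall round setting master: a loose plain steel cylinder 56 mm in diameter and 50 mm high, 0.7 kg, with a thin engraved ring 28 mm in diameter round the centre of its flat top. Origin: centre of its underside, so the centre of the top is 50 mm above it.
Things that resemble listed ones, but are neither listed nor needed, are in the scene too. What is shaped like the low_master but black is not meant.

How it is judged:
On the way, in this order (a step that is already met when the one before it is completed fails the run):
1. the upright gauge's tip touches the low round master inside its ring (contact force between gauge and low_master above 0.4 N and horizontal distance between tip_point and low_master below 0.015 m and angle between gauge's own z axis and vertical below 0.2 rad), for 0.2 s.
2. then the upright gauge's tip touches the tall round master inside its ring (contact force between gauge and tall_master above 0.4 N and horizontal distance between tip_point and tall_master below 0.015 m and angle between gauge's own z axis and vertical below 0.2 rad), for 0.2 s.
At the end, for the whole second after the job is handed in: Gauge at rest in the stand, upright within 0.1 rad, flange on the top plate (about 4 mm) and within 14 mm of the hole centre, after touching the low, then the tall master (0.2 s each, within 15 mm of centre, tilt under 0.2 rad); both stand upright within 20 mm of their start (horizontal distance between gauge and stand below 0.014 m and z of gauge in the frame of stand between 0.089 and 0.098 m and angle between each of gauge, low_master, tall_master's own z axis and vertical below 0.1 rad and linear speed of gauge below 0.02 m/s and distance of each of low_master, tall_master from where it was at the start of the episode below 0.02 m).
It fails at once if the gauge is pressed on a round master with more than 20 N (contact force between gauge and low_master above 20 N or contact force between gauge and tall_master above 20 N).
It fails at once if the gauge is dropped or slammed into the stand (faster than 0.5 m/s) (horizontal distance between gauge and stand below 0.03 m and z of gauge in the frame of stand below 0.108 m and linear speed of gauge above 0.5 m/s).
It also fails if it takes over 51 s, if anything falls off the work surface, if the arm or the gripper's body presses on something with over 40 N, if the wrist force passes 120 N, or if a joint passes its speed limit or range.

## Robot

A 6-joint arm with a two-finger parallel gripper is mounted at the origin on a cart in front of the work surface, level with it; the furniture and walls round the work are solid. World frame = base frame: x ahead of the robot, y to its left, z up, the work surface at z = 0. Lengths are in m, angles in rad, forces in N, time in s.
With the tool pointing down it reaches from about 0.35 to 0.85 m from the base axis. Payload 8.1 kg.
Tool frame: the origin (TCP) lies midway between the tips of the shut fingers; the grasp point (between the pads) lies 19 mm behind it (manip.grip_depth is the distance from the TCP to the grasp point, in m); z points along the fingers, y is the line along which they close (so a half turn about z gives the same grasp; the last joint's range is limited). The gripper opens to 93 mm and grips with 3 to 60 N. Pads are 15 mm wide; open, the fingers measure 128 mm over their backs; the gripper's body (75 mm by 188 mm) begins 65 mm behind the grasp point.
Start: joints at [-1.377, 0.13, 1.488, -0, 1.523, -0.085], TCP at [0.165, -0.577, 0.219] pointing down, gripper open.
Joint ranges: [-2.96, 2.96], [-0.89, 2.26], [0.02, 2.5], [-1.34, 4.48], [0, 2.73], [-2.66, 2.66]. Speed limits (rad/s): [2.39, 2.39, 2.79, 3.14, 3.14, 3.14].

## Interface

Orientations are given as a unit quaternion [x, y, z, w].
In Python, from rig import manip, optics gives the robot as it stands.
- The arm moves only by the shell command python3 -m crank 'ROWS' [FORCE]. ROWS is JSON, a list of rows, each a list of 7 numbers: the shift along the tool's x, y, z in m, then the turn, a rotation vector about the tool's x, y, z in degrees, then the opening, from 0 (shut) to 1 (fully open). In form: [[dx, dy, dz, rx, ry, rz, hand], ...]. A call has 1 to 12 rows; each row shifts and turns the commanded pose from where the row before left it, along the tool's axes as they then stand; what a row does not reach is not made up. A row lasts 1/8 s, in which the tool goes at most 62.5 mm and 10.7 degrees, less where a joint would pass 70% of its speed; a pose out of reach is approached as far as the arm can. A call with a gripper value outside its range is refused whole. The fingers move at their own pace and stop on an object; FORCE is the grip in N (left out, the last holds). Time passes only in rows, so rows that do not move let the fingers close. It gives the time, the measured TCP pose, the force, the opening and the grip force at its end, in the units of the state.
- manip.read_state(): the state, without advancing time (a new reading comes with each control period).
- optics.grab_frame(name): name is "scene" or "top"; returns the picture (420x560x3 uint8, blue, green, red); there is no depth.
- optics.camera_model(name): a dict with "vertical_fov" (degrees; the focal length in pixels is half the picture's height over the tangent of half this angle, whatever the lens; pixels are square), "cx", "cy" (the principal point, pixels), "dist" ([k1, k2, p1, p2, k3] as OpenCV has them; the pictures are not rectified), "view" (4x4, takes a point from world to camera coordinates). Camera axes: x right, y up, looking along -z (the intrinsics and any distortion apply to the point x, -y, -z); pixel columns grow to the right and rows downward; lengths in m; the calibration is good to about 2 mm. A picture is of the moment at which its call begins. camera_model takes no time and is no camera call.
- manip.sign_off(): hands the job in; it is judged then, once.
The state is a dict: "clock": time; "joint_pos": joint angles; "joint_vel": joint speeds; "tau": joint torques, N m; "tcp_pos": TCP position; "eef_rot": TCP orientation; "ft_force": force on the tool from outside, world axes, zero at the start; "moment": the same for the moment, N m; "grip_width": opening from 0.0 (shut) to 1.0 (fully open); "grasp_force": force on a finger pad.
Only numpy, scipy, OpenCV 4.12 (cv2) and the standard library are available. Lean on these libraries where they do the work, as an engineer would, in place of code of your own. Each camera call takes 0.05 s, during which the arm holds its last target. There are 200 camera calls.

## Working session

There is one attempt and no reset: what is moved stays moved. The work goes in short steps, Python scripts to look and compute and a shell command to move; the robot and the scene stay as the last step left them, time stands still between calls to the robot, and variables do not carry over. Pictures are saved under pics/ and viewed, at most 10 in all, crops included, and the job is handed in when it is done.

```bash
mkdir -p pics; ls; python3 - <<'E'
from rig import manip, optics
import cv2
for n in("scene","top"):
    f=optics.grab_frame(n); cv2.imwrite(f"pics/{n}0.png",f); print(n,optics.camera_model(n))
s=manip.read_state();print(s, manip.grip_depth)
E
```

```text
pics
scene {'vertical_fov': 57.98763740905505, 'cx': 279.22866049944645, 'cy': 203.43766418276007, 'dist': array([-0.02860669,  0.        ,  0.        ,  0.        ,  0.        ]), 'view': array([[-0.711183  , -0.70284245,  0.01520645,  0.38625814],
       [ 0.42793602, -0.41565035,  0.80256187, -0.30625485],
       [-0.55775398,  0.57727574,  0.59637506, -0.59069368],
       [ 0.        ,  0.        ,  0.        ,  1.        ]])}
top {'vertical_fov': 47.40209910214704, 'cx': 271.5864082303465, 'cy': 209.20356229988136, 'dist': array([-0.07038993,  0.        ,  0.        ,  0.        ,  0.        ]), 'view': array([[-0.11037948, -0.99386149, -0.0074638 ,  0.04179069],
       [ 0.94788088, -0.10752529,  0.29993357, -0.57921638],
       [-0.29889497,  0.02603171,  0.95393089, -1.16570347],
       [ 0.        ,  0.        ,  0.        ,  1.        ]])}
{'clock': 0.1, 'joint_pos': array([-1.37737658e+00,  1.31078442e-01,  1.48917822e+00, -1.39497746e-05,
        1.52299194e+00, -8.53875232e-02]), 'joint_vel': array([ 0.00057899, -0.00103012, -0.00225068,  0.00089426,  0.0014766 ,
        0.00010018]), 'tau': array([ 5.54989656e-04, -5.61343861e+01, -4.93093872e+01,  7.70659698e-02,
        2.92394642e-02, -6.76210175e-05]), 'tcp_pos': array([ 0.1650498 , -0.57631688,  0.21769234]), 'eef_rot': array([ 9.90298652e-01,  1.38952849e-01, -5.16587379e-05, -8.26391490e-04]), 'ft_force': array([-4.35339388e-04,  2.05155464e-01, -1.12553238e+00]), 'moment': array([-0.02522671,  0.07374275, -0.03154302]), 'grasp_force': 0.0, 'grip_width': 1.0000463508607174} 0.0188
```

View pics/scene0.png

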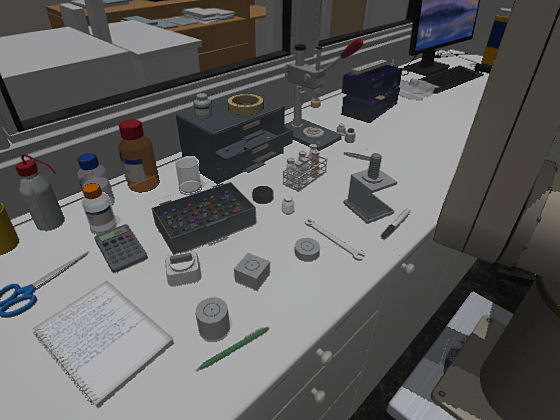

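View pics/top0.png

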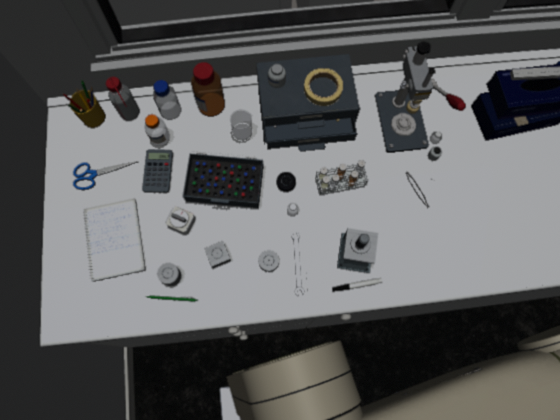

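Both views show the same layout. In top: gauge in its stand at (362,242), low round master (269,260), square master (217,254), tall round master (168,273), and a black disc decoy (286,182). In scene the same things are at (375,165), (307,247), (252,268), (212,315) and (262,194). The other round things are the white knob block (180,220), the microscope (404,123) and the jar on the box (277,72). I choose by description and check in one close montage.

```bash
cat > h.py <<'E'
import numpy as np, cv2
from rig import manip, optics
def K(n):
    m=optics.camera_model(n); f=210/np.tan(np.radians(m["vertical_fov"]/2))
    return m, np.array([[f,0,m["cx"]],[0,f,m["cy"]],[0,0,1]])
def ray(n,p):
    m,k=K(n); u=cv2.undistortPoints(np.array([[p]],float),k,m["dist"],None,None,(3,50,1e-12))[0,0]
    V=m["view"]; R=V[:3,:3]; d=R.T@np.array([u[0],-u[1],-1]); return -R.T@V[:3,3], d/np.linalg.norm(d)
def onz(n,p,z):
    c,d=ray(n,p); return c+d*(z-c[2])/d[2]
def tri(a,b):
    (c1,d1),(c2,d2)=ray("top",a),ray("scene",b)
    s=np.linalg.lstsq(np.c_[d1,-d2],c2-c1,rcond=None)[0]
    p,q=c1+s[0]*d1,c2+s[1]*d2; return (p+q)/2,np.linalg.norm(p-q)
def proj(n,P):
    m,k=K(n); X=(m["view"]@np.r_[P,1])[:3]; X=X*[1,-1,-1]
    return cv2.projectPoints(X[None],np.zeros(3),np.zeros(3),k,m["dist"])[0][0,0]
E
python3 - <<'E'
from h import *
t=cv2.imread("pics/top0.png");s=cv2.imread("pics/scene0.png")
def c(f,x,y,r=26): return cv2.resize(f[y-r:y+r,x-r:x+r],(266,266),interpolation=cv2.INTER_CUBIC)
T=np.hstack([c(t,362,246),c(t,269,260),c(t,168,273)]);S=np.hstack([c(s,372,178,40),c(s,307,249),c(s,212,317)])
cv2.imwrite("pics/m.png",np.vstack([T,S]))
print(tri((269,260),(307,243)),tri((168,272),(212,309)),tri((362,239),(375,155)))
for z,a,b in((.02,(269,260),(307,243)),(.05,(168,272),(212,309)),(.157,(362,239),(375,155))): print(onz("top",a,z),onz("scene",b,z))
E
```

```text
Traceback (most recent call last):
  File "h.py", line 12, in tri
    (c1,d1),(c2,d2)=ray("top",a),ray("scene",b)
                    ~~~^^^^^^^^^
  File "h.py", line 7, in ray
    m,k=K(n); u=cv2.undistortPoints(np.array([[p]],float),k,m["dist"],None,None,(3,50,1e-12))[0,0]
                ~~~~~~~~~~~~~~~~~~~^^^^^^^^^^^^^^^^^^^^^^^^^^^^^^^^^^^^^^^^^^^^^^^^^^^^^^^^^^
cv2.error: OpenCV(4.12.0) /io/opencv/modules/calib3d/src/undistort.dispatch.cpp:393: error: (-215:Assertion failed) CV_IS_MAT(matP) && matP->rows == 3 && (matP->cols == 3 || matP->cols == 4) in function 'cvUndistortPointsInternal'
```

View pics/m.png

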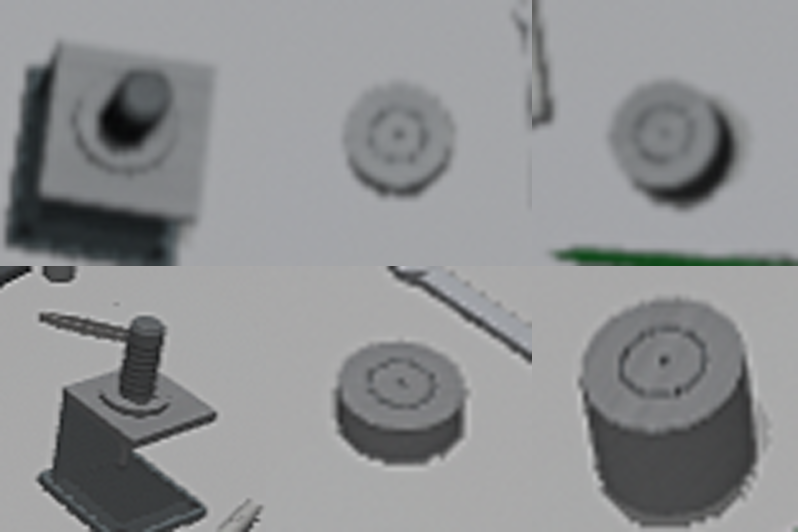

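```bash
sed -i 's/None,None,(3,50,1e-12))/)/; s/k,m\["dist"\],)/k,m["dist"])/' h.py
python3 - <<'E'
from h import *
np.set_printoptions(precision=4,suppress=True)
for nm,z,a,b in(("low",.02,(268.6,259.8),(307,245.3)),("tall",.05,(167.4,272.6),(211.4,309)),("gtop",.157,(364.1,236.8),(375.8,155.3)),("flange",.099,(360.2,244),(372.8,177.9))): print(nm,*tri(a,b),onz("top",a,z)[:2],onz("scene",b,z)[:2])
s=manip.read_state();from scipy.spatial.transform import Rotation as R
print(R.from_quat(s["eef_rot"]).as_matrix())
E
```

```text
low [ 0.4602 -0.0017  0.0205] 0.0018163619863959116 [ 0.4612 -0.0012] [ 0.4597 -0.0024]
tall [0.4496 0.2652 0.0503] 0.0018995854914855537 [0.4504 0.2659] [0.4489 0.2646]
gtop [ 0.4629 -0.2384  0.1538] 0.0031987332305512583 [ 0.4636 -0.2371] [ 0.4585 -0.2335]
flange [ 0.4596 -0.2389  0.0916] 0.0029791707415236517 [ 0.4594 -0.2368] [ 0.4525 -0.2286]
[[ 0.9614  0.2752 -0.0003]
 [ 0.2752 -0.9614  0.0016]
 [ 0.0001 -0.0017 -1.    ]]
```

Low master at (0.460,-0.002), measured z 0.0205, and tall master at (0.450,0.265), measured z 0.0503: both match the given heights. The gauge is at about (0.461,-0.237), with its top measured at 0.154 against 0.157 expected. The choice is confirmed, so I move over the gauge.

```bash
python3 -m crank '[[0.0315,-0.0205,0,0,0,0,1],[0.0315,-0.0205,0,0,0,0,1],[0.0315,-0.0205,0,0,0,0,1],[0.0315,-0.0205,0,0,0,0,1],[0.0315,-0.0205,0,0,0,0,1],[0.0315,-0.0205,0,0,0,0,1],[0.0315,-0.0205,0,0,0,0,1],[0.0315,-0.0205,0,0,0,0,1],[0.0315,-0.0205,0,0,0,0,1],[0.0315,-0.0205,0,0,0,0,1],[0.0315,-0.0205,0,0,0,0,1],[0.0315,-0.0205,0,0,0,0,1]]' 10
cat > st.py <<'E'
from h import *
import sys
from scipy.spatial.transform import Rotation as R
np.set_printoptions(precision=4,suppress=True)
s=manip.read_state();M=R.from_quat(s["eef_rot"]).as_matrix()
print(s["clock"],s["tcp_pos"],s["ft_force"],s["grip_width"],s["grasp_force"],"z",M[:,2],"x",M[:,0])
if len(sys.argv)>3:
    print("to go (tool)",M.T@(np.array(sys.argv[1:4],float)-s["tcp_pos"]))
E
python3 st.py 0.461 -0.237 0.112
```

```text
clock: 1.6
tcp_pos: [0.4613, -0.2351, 0.2182]
eef_rot: [0.99, 0.139, -0.0, -0.0]
ft_force: [0.0, -0.5, -0.0]
grip_width: 1.003
grasp_force: 0.0
1.6 [ 0.4613 -0.2351  0.2182] [ 0.0347 -0.5066 -0.0342] 1.0028564063160377 0.0 z [-0.0005  0.0003 -1.    ] x [ 0.9614  0.2752 -0.0004]
to go (tool) [-0.0008  0.0018  0.1062]
```

```bash
python3 -m crank '[[-0.001,0.002,0.02,0,0,0,1],[0,0,0.02,0,0,0,1],[0,0,0.02,0,0,0,1],[0,0,0.02,0,0,0,1],[0,0,0.015,0,0,0,1],[0,0,0.011,0,0,0,1],[0,0,0,0,0,0,1]]'
python3 - <<'E'
from h import *
t=optics.grab_frame("top");s=optics.grab_frame("scene")
def c(f,x,y,r=40): return cv2.resize(f[y-r:y+r,x-r:x+r],(400,400),interpolation=cv2.INTER_CUBIC)
cv2.imwrite("pics/m2.png",np.hstack([c(t,362,240),c(s,375,165)]))
E
```

```text
clock: 2.48
tcp_pos: [0.4596, -0.2384, 0.1115]
eef_rot: [0.99, 0.139, -0.001, -0.001]
ft_force: [0.4, 0.7, -0.2]
grip_width: 0.997
grasp_force: 0.0
```

View pics/m2.png

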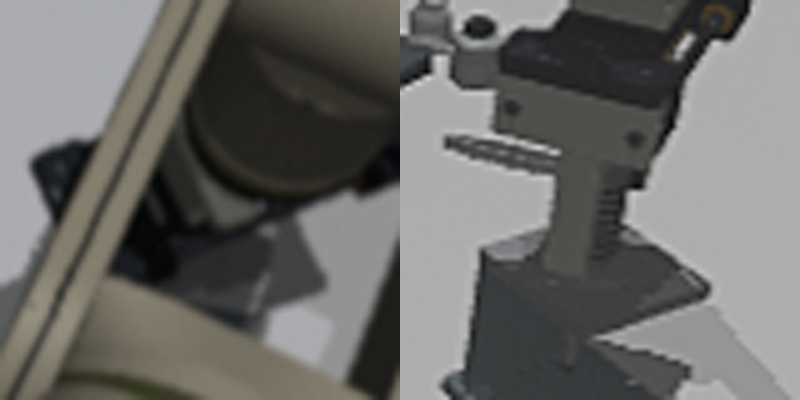

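The scene crop (right) shows the near finger at (570,230) in front of the barrel (610,200), which lies between the fingers. The tips are clear of the plate. I close.

```bash
python3 -m crank '[[0,0,0,0,0,0,0],[0,0,0,0,0,0,0],[0,0,0,0,0,0,0],[0,0,0,0,0,0,0],[0,0,0,0,0,0,0],[0,0,0,0,0,0,0],[0,0,0,0,0,0,0],[0,0,0,0,0,0,0]]' 20; python3 st.py
```

```text
clock: 3.58
tcp_pos: [0.4604, -0.2385, 0.1126]
eef_rot: [0.99, 0.139, 0.0, -0.0]
ft_force: [-0.5, -0.1, -0.1]
grip_width: 0.274
grasp_force: 20.0
3.575 [ 0.4604 -0.2385  0.1126] [-0.5069 -0.0789 -0.0665] 0.2736086298325226 19.99993996694684 z [-0.      0.0001 -1.    ] x [0.9614 0.2752 0.    ]
```

```bash
python3 -m crank '[[0,0,-0.01,0,0,0,0],[0,0,-0.02,0,0,0,0],[0,0,-0.025,0,0,0,0],[0,0,-0.025,0,0,0,0],[0,0,-0.015,0,0,0,0],[0,0,-0.005,0,0,0,0],[0,0,0,0,0,0,0]]'
python3 - <<'E'
from h import *
t=optics.grab_frame("top");s=optics.grab_frame("scene")
def c(f,x,y,r=50): return cv2.resize(f[y-r:y+r,x-r:x+r],(400,400),interpolation=cv2.INTER_CUBIC)
cv2.imwrite("pics/m3.png",np.hstack([c(t,362,240),c(s,375,150)]))
E
python3 st.py 0.460 -0.0015 0.2
```

```text
clock: 4.45
tcp_pos: [0.4604, -0.2384, 0.2123]
eef_rot: [0.99, 0.139, -0.0, -0.0]
ft_force: [-0.1, 0.4, -0.8]
grip_width: 0.274
grasp_force: 20.0
4.55 [ 0.46   -0.2382  0.2115] [-0.0652 -0.1058 -1.4627] 0.2771323374961788 19.999813662143424 z [-0.0015  0.001  -1.    ] x [ 0.9614  0.2752 -0.0011]
to go (tool) [ 0.0652 -0.2275  0.0117]
```

View pics/m3.png

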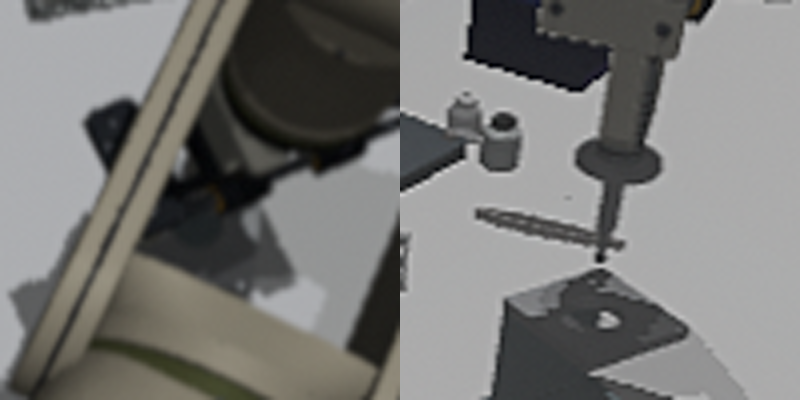

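The gauge is lifted, with its flange at crop (618,160), ball tip at (602,262) and the empty hole near (590,308). I check the tilt against the projection of the expected pose.

```bash
python3 - <<'E'
from h import *
for z in(.1265,.1915,.1975):print(z,proj("scene",np.array([.460,-.2384,z])))
print("seen tip",375.1,164.6,"flange c",379.2,139.6)
print(onz("scene",(372.1,176.6),.093), onz("scene",(375.1,164.6),.1305), onz("scene",(379.2,139.6),.1945))
E
```

```text
0.1265 [374.2802307  165.51152882]
0.1915 [378.87450873 141.207801  ]
0.1975 [379.31766295 138.85740807]
seen tip 375.1 164.6 flange c 379.2 139.6
[ 0.46161379 -0.24105468  0.093     ] [ 0.45770705 -0.23725249  0.1305    ] [ 0.46103769 -0.24046237  0.1945    ]
```

The gauge is upright and on axis to within about 1 px. I carry it to the low master.

```bash
python3 -m crank '[[0.003,-0.010,0,0,0,0,0],[0.006,-0.022,0,0,0,0,0],[0.008,-0.028,0,0,0,0,0],[0.008,-0.028,0,0,0,0,0],[0.008,-0.028,0,0,0,0,0],[0.008,-0.028,0,0,0,0,0],[0.008,-0.028,0,0,0,0,0],[0.007,-0.026,0,0,0,0,0],[0.006,-0.020,0,0,0,0,0],[0.003,-0.010,0,0,0,0,0],[0,0,0,0,0,0,0]]'
python3 - <<'E'
from h import *
s=optics.grab_frame("scene");t=optics.grab_frame("top")
def c(f,x,y,r=50): return cv2.resize(f[y-r:y+r,x-r:x+r],(400,400),interpolation=cv2.INTER_CUBIC)
cv2.imwrite("pics/m4.png",np.hstack([c(t,269,250),c(s,307,220)]))
P=manip.read_state()["tcp_pos"];P[2]-=.084;print(proj("scene",P))
E
python3 st.py 0.460 -0.0015 0.098
```

```text
clock: 5.92
tcp_pos: [0.46, -0.0009, 0.2124]
eef_rot: [0.99, 0.14, -0.0, -0.0]
ft_force: [-0.0, -0.0, -1.6]
grip_width: 0.269
grasp_force: 20.0
[309.79559302 206.13202821]
6.025 [ 0.4601 -0.0018  0.2125] [-0.5129  0.3704 -1.1785] 0.2753745849171399 19.999807195854373 z [-0.0003 -0.0003 -1.    ] x [ 0.9614  0.2752 -0.0003]
to go (tool) [ 0.     -0.0003  0.1145]
```

View pics/m4.png

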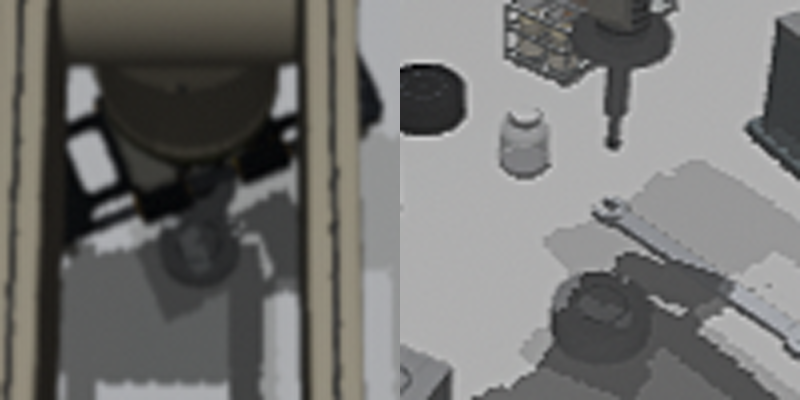

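The tip is at crop (613,147), as predicted, above the low master at (600,315). I lower quickly to about 8 mm clear, then press 6 mm.

```bash
python3 -m crank '[[0,0,0.010,0,0,0,0],[0,0,0.020,0,0,0,0],[0,0,0.025,0,0,0,0],[0,0,0.025,0,0,0,0],[0,0,0.012,0,0,0,0],[0,0,0.006,0,0,0,0],[0,0,0,0,0,0,0]]'
python3 -m crank '[[0,0,0.004,0,0,0,0],[0,0,0.004,0,0,0,0],[0,0,0.004,0,0,0,0],[0,0,0.003,0,0,0,0],[0,0,0,0,0,0,0],[0,0,0,0,0,0,0],[0,0,0,0,0,0,0],[0,0,0,0,0,0,0]]'; python3 st.py
```

```text
clock: 6.9
tcp_pos: [0.4603, -0.0016, 0.1148]
eef_rot: [0.99, 0.139, 0.0, 0.0]
ft_force: [-0.6, 0.5, -1.7]
grip_width: 0.276
grasp_force: 20.0
clock: 7.9
tcp_pos: [0.4604, -0.0015, 0.0998]
eef_rot: [0.99, 0.139, 0.0, 0.0]
ft_force: [0.6, -0.1, 0.2]
grip_width: 0.273
grasp_force: 20.0
7.9 [ 0.4604 -0.0015  0.0998] [ 0.617  -0.1326  0.2368] 0.2732817726081319 20.00009960553143 z [ 0.0004 -0.     -1.    ] x [0.9614 0.2752 0.0004]
```

```bash
python3 -m crank '[[0,0,0.0015,0,0,0,0],[0,0,0,0,0,0,0],[0,0,0,0,0,0,0],[0,0,0,0,0,0,0],[0,0,0,0,0,0,0]]'; python3 st.py
python3 -m crank '[[0,0,-0.008,0,0,0,0],[0,0,-0.02,0,0,0,0],[0,0,-0.03,0,0,0,0],[0,0,-0.03,0,0,0,0],[0,0,-0.02,0,0,0,0],[0,0,-0.006,0,0,0,0],[0,0,0,0,0,0,0]]'; python3 st.py 0.4497 0.2652 0.2124
```

```text
clock: 8.52
tcp_pos: [0.4602, -0.0014, 0.0982]
eef_rot: [0.99, 0.139, 0.0, 0.0]
ft_force: [0.6, -0.5, 1.0]
grip_width: 0.273
grasp_force: 20.0
8.525 [ 0.4602 -0.0014  0.0982] [ 0.6015 -0.5425  1.0307] 0.2733996639522541 20.000206120312214 z [ 0.0001 -0.     -1.    ] x [0.9614 0.2752 0.0001]
clock: 9.4
tcp_pos: [0.46, -0.0014, 0.2119]
eef_rot: [0.99, 0.139, -0.0, -0.0]
ft_force: [-0.4, -0.9, -1.4]
grip_width: 0.271
grasp_force: 20.0
9.4 [ 0.46   -0.0014  0.2119] [-0.356  -0.8675 -1.4033] 0.2711390908080087 19.999865958234295 z [-0.0004  0.     -1.    ] x [ 0.9614  0.2752 -0.0003]
to go (tool) [ 0.0635 -0.2591 -0.0005]
```

The touch measured about 2.5 N. Next is the tall master.

```bash
python3 -m crank '[[0.003,-0.012,0,0,0,0,0],[0.006,-0.025,0,0,0,0,0],[0.008,-0.031,0,0,0,0,0],[0.008,-0.031,0,0,0,0,0],[0.008,-0.031,0,0,0,0,0],[0.008,-0.031,0,0,0,0,0],[0.008,-0.031,0,0,0,0,0],[0.007,-0.030,0,0,0,0,0],[0.005,-0.025,0,0,0,0,0],[0.0025,-0.012,0,0,0,0,0],[0,0,0,0,0,0,0]]'
python3 - <<'E'
from h import *
s=optics.grab_frame("scene");t=optics.grab_frame("top")
def c(f,x,y,r=50): return cv2.resize(f[y-r:y+r,x-r:x+r],(400,400),interpolation=cv2.INTER_CUBIC)
cv2.imwrite("pics/m5.png",np.hstack([c(t,168,265),c(s,212,285)]))
P=manip.read_state()["tcp_pos"];P[2]-=.0846;q=proj("scene",P);print(q,(q-[162,235])*4)
E
python3 st.py 0.4497 0.2652 0.1286
```

```text
clock: 10.78
tcp_pos: [0.4493, 0.2655, 0.2114]
eef_rot: [0.99, 0.14, -0.001, 0.0]
ft_force: [0.3, -0.4, -1.3]
grip_width: 0.275
grasp_force: 20.0
[206.69687279 278.48343366] [178.78749117 173.93373465]
10.875 [0.4498 0.2645 0.2118] [-0.2291 -0.538  -1.1727] 0.2744432907620013 19.999808919383213 z [-0.0006 -0.0007 -1.    ] x [ 0.9614  0.2752 -0.0008]
to go (tool) [ 0.0002 -0.0007  0.0832]
```

View pics/m5.png

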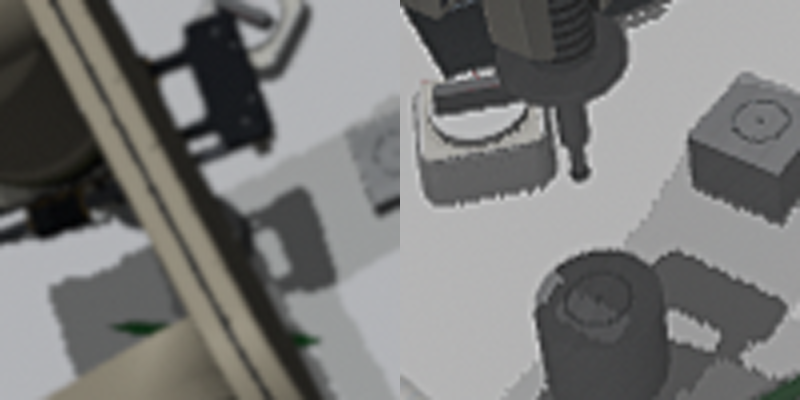

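The tip at crop (579,177) is as predicted, above the tall master's ring at (598,298), which has not moved. I lower and press.

```bash
python3 -m crank '[[0,-0.0005,0.010,0,0,0,0],[0,0,0.020,0,0,0,0],[0,0,0.020,0,0,0,0],[0,0,0.012,0,0,0,0],[0,0,0.006,0,0,0,0],[0,0,0,0,0,0,0]]'
python3 -m crank '[[0,0,0.004,0,0,0,0],[0,0,0.004,0,0,0,0],[0,0,0.004,0,0,0,0],[0,0,0.0035,0,0,0,0],[0,0,0,0,0,0,0],[0,0,0,0,0,0,0],[0,0,0,0,0,0,0],[0,0,0,0,0,0,0],[0,0,0,0,0,0,0]]'; python3 st.py
```

```text
clock: 11.62
tcp_pos: [0.4497, 0.2654, 0.1438]
eef_rot: [0.99, 0.139, -0.0, 0.0]
ft_force: [-0.5, -0.4, -0.9]
grip_width: 0.274
grasp_force: 20.0
clock: 12.75
tcp_pos: [0.4499, 0.2656, 0.1287]
eef_rot: [0.99, 0.139, 0.0, -0.0]
ft_force: [1.4, -0.1, 1.1]
grip_width: 0.276
grasp_force: 20.0
12.75 [0.4499 0.2656 0.1287] [ 1.4407 -0.0683  1.0847] 0.27552149403637294 20.000073558767326 z [ 0.0003  0.0001 -1.    ] x [0.9614 0.2752 0.0003]
```

```bash
python3 -m crank '[[0,0,0,0,0,0,0],[0,0,0,0,0,0,0],[0,0,-0.008,0,0,0,0],[0,0,-0.02,0,0,0,0],[0,0,-0.025,0,0,0,0],[0,0,-0.02,0,0,0,0],[0,0,-0.01,0,0,0,0],[0,0,0,0,0,0,0]]'; python3 st.py 0.4604 -0.2385 0.2124
```

```text
clock: 13.75
tcp_pos: [0.4502, 0.2657, 0.2123]
eef_rot: [0.99, 0.139, 0.001, -0.0]
ft_force: [-0.4, 0.9, -1.8]
grip_width: 0.276
grasp_force: 20.0
13.75 [0.4502 0.2657 0.2123] [-0.4033  0.9194 -1.7545] 0.2759329298332405 19.999867489677854 z [ 0.001   0.0004 -1.    ] x [0.9614 0.2752 0.0011]
to go (tool) [-0.1289  0.4875 -0.0004]
```

```bash
python3 -m crank '[[-0.004,0.015,0,0,0,0,0],[-0.008,0.031,0,0,0,0,0],[-0.012,0.046,0,0,0,0,0],[-0.013,0.049,0,0,0,0,0],[-0.013,0.049,0,0,0,0,0],[-0.013,0.049,0,0,0,0,0],[-0.013,0.049,0,0,0,0,0],[-0.013,0.049,0,0,0,0,0],[-0.013,0.049,0,0,0,0,0],[-0.012,0.046,0,0,0,0,0],[-0.008,0.031,0,0,0,0,0],[-0.005,0.015,0,0,0,0,0]]'
python3 -m crank '[[0,0,0,0,0,0,0],[0,0,0,0,0,0,0],[0,0,0,0,0,0,0]]'
python3 - <<'E'
from h import *
s=optics.grab_frame("scene")
cv2.imwrite("pics/m6.png",cv2.resize(s[100:200,325:425],(600,600),interpolation=cv2.INTER_CUBIC))
P=manip.read_state()["tcp_pos"];P[2]-=.0846;q=proj("scene",P);print((q-[325,100])*6)
for x,y in((.460,-.2384),): print((proj("scene",np.array([x,y,.093]))-[325,100])*6)
E
python3 st.py 0.4604 -0.2385 0.1126
```

```text
clock: 15.25
tcp_pos: [0.4579, -0.2307, 0.2104]
eef_rot: [0.99, 0.138, -0.001, -0.001]
ft_force: [-0.2, 0.5, -2.0]
grip_width: 0.27
grasp_force: 20.0
clock: 15.62
tcp_pos: [0.4594, -0.2279, 0.2117]
eef_rot: [0.99, 0.14, 0.0, -0.0]
ft_force: [0.5, -0.2, -0.6]
grip_width: 0.275
grasp_force: 20.0
[282.46752567 401.60091848]
[282.30985997 463.5577346 ]
15.675 [ 0.4595 -0.2279  0.2117] [-0.348   0.4735 -0.3591] 0.273386430051653 19.999868060695007 z [ 0.0002  0.0001 -1.    ] x [0.961  0.2767 0.0002]
to go (tool) [-0.002   0.0104  0.0991]
```

View pics/m6.png

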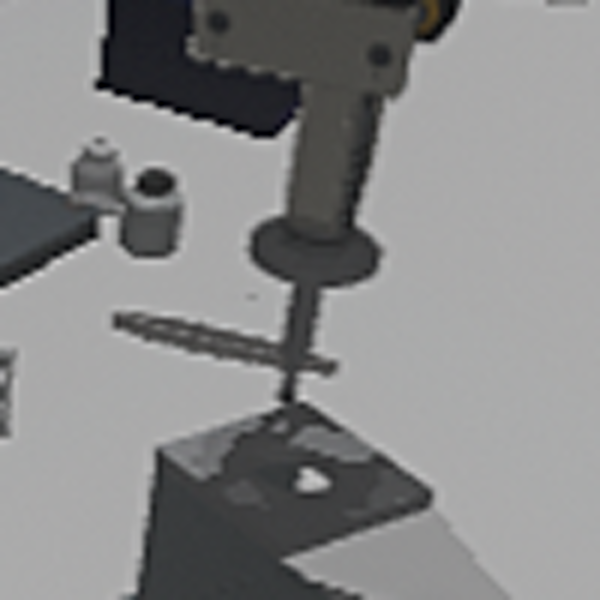

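The last move stopped 10 mm short, held by the speed cap. The tip is at crop (285,398), and the diagonals of the plate's corners cross near (290,470), close to the projected pick-up spot (282,464). I correct to the pick-up position before lowering.

```bash
python3 -m crank '[[-0.001,0.005,0,0,0,0,0],[-0.001,0.0055,0,0,0,0,0],[0,0,0,0,0,0,0],[0,0,0,0,0,0,0]]'; python3 st.py 0.4604 -0.2385 0.1126
python3 - <<'E'
from h import *
print(onz("scene",(373,177.9),.093))
E
```

```text
clock: 16.18
tcp_pos: [0.4602, -0.2397, 0.2116]
eef_rot: [0.99, 0.139, -0.0, -0.0]
ft_force: [-0.0, 0.3, -0.8]
grip_width: 0.274
grasp_force: 20.0
16.175 [ 0.4602 -0.2397  0.2116] [-0.0347  0.3468 -0.8343] 0.2735536750961435 19.999845087295398 z [-0.0002  0.0002 -1.    ] x [ 0.9615  0.2749 -0.0001]
to go (tool) [ 0.0006 -0.001   0.099 ]
[ 0.45673114 -0.23761426  0.093     ]
```

```bash
python3 -m crank '[[0,-0.001,0.010,0,0,0,0],[0,0,0.015,0,0,0,0],[0,0,0.015,0,0,0,0],[0,0,0.015,0,0,0,0],[0,0,0.015,0,0,0,0],[0,0,0.010,0,0,0,0],[0,0,0.007,0,0,0,0],[0,0,0,0,0,0,0]]'
python3 -m crank '[[0,0,0.004,0,0,0,0],[0,0,0.003,0,0,0,0],[0,0,0.002,0,0,0,0],[0,0,0.001,0,0,0,0],[0,0,0,0,0,0,0],[0,0,0,0,0,0,0]]'; python3 st.py 0.4604 -0.2385 0.1126
```

```text
clock: 17.18
tcp_pos: [0.4597, -0.2385, 0.1242]
eef_rot: [0.99, 0.139, -0.0, -0.0]
ft_force: [-0.1, -0.0, -1.6]
grip_width: 0.278
grasp_force: 20.0
clock: 17.92
tcp_pos: [0.46, -0.2387, 0.1148]
eef_rot: [0.99, 0.139, 0.0, 0.0]
ft_force: [0.2, -0.0, -0.3]
grip_width: 0.276
grasp_force: 20.0
17.925 [ 0.46   -0.2387  0.1148] [ 0.1866 -0.0014 -0.3281] 0.27621778665308594 19.999945107847452 z [ 0.0002 -0.0001 -1.    ] x [0.9614 0.2752 0.0002]
to go (tool) [ 0.0004 -0.0001  0.0022]
```

Still hanging, so I creep down until the force shows that the flange is seated.

```bash
python3 -m crank '[[0,0,0.0008,0,0,0,0],[0,0,0.0007,0,0,0,0],[0,0,0,0,0,0,0],[0,0,0,0,0,0,0]]'; python3 -m crank '[[0,0,0.0007,0,0,0,0],[0,0,0,0,0,0,0],[0,0,0,0,0,0,0]]';  python3 -m crank '[[0,0,0.0005,0,0,0,0],[0,0,0,0,0,0,0],[0,0,0,0,0,0,0]]'
```

```text
clock: 18.42
tcp_pos: [0.4599, -0.2386, 0.1131]
eef_rot: [0.99, 0.139, -0.0, -0.0]
ft_force: [1.0, -0.7, -1.4]
grip_width: 0.274
grasp_force: 20.0
clock: 18.8
tcp_pos: [0.4601, -0.2387, 0.1126]
eef_rot: [0.99, 0.139, 0.0, 0.0]
ft_force: [-0.8, -0.3, 1.2]
grip_width: 0.273
grasp_force: 20.0
clock: 19.18
tcp_pos: [0.4601, -0.2387, 0.1126]
eef_rot: [0.99, 0.139, 0.0, 0.0]
ft_force: [-2.1, 1.4, 4.7]
grip_width: 0.273
grasp_force: 20.0
```

Seated: 4.7 N up, at the pick-up height. I open gradually, then retreat upward.

```bash
python3 -m crank '[[0,0,0,0,0,0,0.3],[0,0,0,0,0,0,0.35],[0,0,0,0,0,0,0.5],[0,0,0,0,0,0,0.8],[0,0,0,0,0,0,1],[0,0,0,0,0,0,1],[0,0,0,0,0,0,1]]' 5
python3 -m crank '[[0,0,-0.01,0,0,0,1],[0,0,-0.02,0,0,0,1],[0,0,-0.03,0,0,0,1],[0,0,-0.04,0,0,0,1],[0,0,-0.04,0,0,0,1],[0,0,-0.02,0,0,0,1],[0,0,0,0,0,0,1]]'
python3 - <<'E'
from h import *
s=optics.grab_frame("scene")
a=cv2.resize(s[115:215,325:425],(400,400),interpolation=cv2.INTER_CUBIC);b=cv2.resize(s[220:350,190:320],(400,400),interpolation=cv2.INTER_CUBIC)
cv2.imwrite("pics/m7.png",np.hstack([a,b]))
E
```

```text
clock: 20.05
tcp_pos: [0.46, -0.2386, 0.1119]
eef_rot: [0.99, 0.139, 0.0, -0.0]
ft_force: [0.6, -0.2, -0.2]
grip_width: 0.84
grasp_force: 0.0
clock: 20.92
tcp_pos: [0.4607, -0.2391, 0.2735]
eef_rot: [0.99, 0.139, 0.001, 0.001]
ft_force: [0.4, -0.3, -0.3]
grip_width: 0.996
grasp_force: 0.0
```

View pics/m7.png

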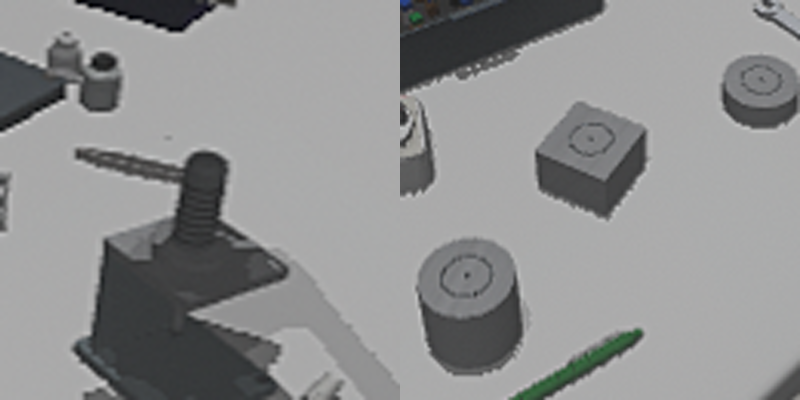

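The gauge hangs upright in its stand, with its top at crop (207,158). The low master at (762,80) and the tall master at (467,275) stand where they were.

```bash
python3 -c "
from rig import manip; print(manip.sign_off())"
```

```text
the job is handed in; nothing more can be done
None
```

The gauge touched the low and then the tall round master at about 2.5 N each, hangs upright again in its stand with both masters unmoved in the last picture, and the job was handed in at about 21 s; no verdict came back.

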